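# Third hand at the electronics bench: press the heat sink to the sprung stop

## Robot

A 6-joint arm with a two-finger parallel gripper is mounted at the origin on the work surface. World frame = base frame: x ahead of the robot, y to its left, z up, the work surface at z = 0. Lengths are in m, angles in rad, forces in N, time in s.
With the tool pointing down it reaches from about 0.35 to 1 m from the base axis. Payload 7.1 kg.
Tool frame: the origin (TCP) lies at the very end of the fingers, on their centre line; the grasp point (between the pads) lies 19 mm behind it; x points along the fingers, y is the direction in which the jaws open and shut, and the axes are right-handed (so a half turn about x gives the same grasp; the last joint's range is limited). The gripper opens to 85 mm and grips with 20 to 120 N. Pads are 22 mm wide; open, the fingers measure 114 mm over their backs; the gripper's body (76 mm by 85 mm) begins 54 mm behind the grasp point. The pads swing forward as they close: fully open they stand 13 mm farther back than shut.
Start: joints at [1.213, 0.423, 1.63, -0, 1.089, -0.019], TCP at [0.208, 0.589, 0.231] pointing down, gripper open.
Joint ranges: [-3, 3], [-0.9, 2.11], [0.09, 2.58], [-1.31, 4.45], [0.11, 2.69], [-2.54, 2.54]. Speed limits (rad/s): [2.39, 2.39, 3.01, 3.14, 3.14, 3.14].

## Interface

Orientations are given as a unit quaternion [w, x, y, z].
In Python, from station import manip gives the robot as it stands. Calls block until the motion is done:
- manip.movep(position, orientation): joint-space move of the TCP to a pose.
- manip.movel(position, rate=0.15, rotation=None): straight line of the TCP; rotation=None keeps the orientation; rate is the mean speed in m/s.
- manip.move_joints(angles): joint-space move.
- manip.set_gripper(opening, newtons=None): finger opening in m; newtons is the grip in N (None keeps the last); returns when the fingers have stopped.
- manip.sleep(seconds).
- manip.inverse_kinematics(position, orientation): joint angles nearest the present ones, or None.
- manip.grab_frame(name): name is "side" or "top"; returns a dict with "image" (400x640x3 uint8, red, green, blue), "depth" (400x640 float32, m along the optical axis (not along the pixel's ray), 0 where there is no reading), "K" (3x3 intrinsics, pixels), "R" (3x3) and "t" (3): a world point X has camera coordinates R X + t. Camera axes: x right, y down, z forward; pixel columns grow to the right and rows downward; lengths in m; the calibration is good to about 2 mm. A picture is of the moment at which its call begins.
A pose or a line that the arm cannot do raises manip.PlanningError and nothing moves.
- manip.close_job(): hands the job in, once; it reports no verdict.
Readings, each from a call of its own:
- manip.read_time_s(): time.
- manip.read_joint_positions(): joint angles.
- manip.read_qvel(): joint speeds.
- manip.read_joint_torque(): joint torques, N m.
- manip.read_tool_pos(): TCP position.
- manip.read_tcp_rot(): TCP orientation.
- manip.read_force(): force on the tool from outside, world axes, zero at the start.
- manip.read_moment(): the same for the moment, N m.
- manip.read_width(): finger opening in m.
Only numpy, scipy, OpenCV 4.12 (cv2) and the standard library are available. Lean on these libraries where they do the work, as an engineer would, in place of code of your own. Each camera call takes 0.05 s, during which the arm holds its last target.

## Task

First clear the two plastic offcuts off the fixture's base plate into the steel scrap tray. Then set the flanged heat sink down on the base plate, flange towards the sprung stop plate, square to it and centred on it, and press it steadily and flat against the stop with about 10 N, which pushes the plate in by about half of its 25 mm travel; never drive the stop to the end of its travel, and leave everything else on the bench alone. Finish while still holding the heat sink pressed like that, as a third hand for the technician who will drive the screws: do not let go.

Things in the scene. Friction and masses are not known exactly. Their poses are not given: they have to be found in the camera images.
- fixture: Assembly fixture bolted to the bench: steel base plate 200 (x) x 130 (y) x 12 mm. Origin: centre of its underside; +x is the pressing direction. At its +x end a fixed dark back block (x = 76 to 98 mm, 110 mm wide, top 60 mm above the bench), before it the sprung stop plate. The plate's top (z = 12 mm) is free from x = -100 to +30 mm; the offcuts lie there, the part goes there.
- stop (a joint): How far the sprung stop plate has been pushed in along the fixture's +x, in m: 0 at rest, 0.025 at the end of its travel. The spring pushes back with 0.8 N per mm from zero at rest, so 0.0125 is 10 N. It runs level on guide rods and springs back when let go.
- stop_face (a point): Centre of the stop plate's flat front face, which looks towards the fixture's -x. The aluminium plate is 100 mm wide (fixture y) and 46 mm tall, standing from 14 to 60 mm above the bench, 8 mm thick; at rest this face is at x = +30 mm of the fixture. The point moves with the plate.
- heatsink: The part to mount: loose aluminium heat sink, about 0.25 kg, a T from above. Finned body 60 (x = -35 to +25 mm) x 44 (y) x 46 mm tall; five upright fins along x, the outer two are its flat sides. At the +x end a flange plate 84 wide x 46 tall x 6 mm (x = 25 to 31 mm) with two dark screw holes. Origin: underside, 31 mm behind the flange front; +x points out through the flange.
- heatsink_face (a point): Centre of the front face of the heat sink's flange (the face to go against the stop plate), 31 mm ahead of the heat sink's origin and 23 mm above its underside.
- bar_offcut: Solid brown phenolic bar offcut, 42 (x) x 22 (y) x 28 mm tall, loose, 35 g, lying on the fixture's base plate in front of the stop. Origin: centre of its underside.
- channel_offcut: White plastic U-channel offcut, open at the top, 44 (x) x 26 (y) x 30 mm tall, walls 4 mm, loose, 20 g, lying on the fixture's base plate beside the other. Origin: centre of its underside.
- tray: Open steel scrap tray, 160 (x) x 120 (y) x 42 mm tall, walls and floor 3 mm, fixed to the bench. Origin: centre of its underside. It stands on one side of the fixture, the heat sink on the other; which side varies.
- pliers: Bystander, not to be disturbed: side cutters with dark green grips, about 130 x 70 x 15 mm, lying flat.
- spool: Bystander, not to be disturbed: wire spool standing on its end, white flanges, 70 mm diameter, 40 mm high.
- screwdriver: Bystander, not to be disturbed: screwdriver lying flat, 180 mm long.
- flux_bottle: Bystander, not to be disturbed: standing blue plastic bottle, 52 mm diameter, 130 mm high.
- enclosure: Bystander, not to be disturbed: open black plastic enclosure, 160 x 100 x 50 mm, with a circuit board in it.
- spare_extrusion: Bystander, not to be disturbed: low finned aluminium extrusion with NO flange, 70 x 36 x 22 mm; not the part to be mounted.
- toroid: Bystander, not to be disturbed: copper ring coil lying flat, 42 mm diameter, 16 mm high.

How it is judged:
On the way, in this order (a step that is already met when the one before it is completed fails the run):
1. both offcuts lie in the scrap tray, let go (x of bar_offcut in the frame of tray between -0.082 and 0.082 m and y of bar_offcut in the frame of tray between -0.062 and 0.062 m and z of bar_offcut in the frame of tray between 0 and 0.045 m and linear speed of each of bar_offcut, channel_offcut below 0.02 m/s and contact force between the fingers and bar_offcut below 0.3 N and x of channel_offcut in the frame of tray between -0.082 and 0.082 m and y of channel_offcut in the frame of tray between -0.062 and 0.062 m and z of channel_offcut in the frame of tray between 0 and 0.045 m and contact force between the fingers and channel_offcut below 0.3 N), for 0.2 s.
2. the heat sink is held on the base plate, its flange pressed flat against the stop plate with 6 to 14 N (contact force between heatsink and stop between 6 and 14 N and value of joint stop between 0.006 and 0.019 m and x of heatsink_face in the frame of fixture above 0.032 m and y of heatsink_face in the frame of fixture between -0.01 and 0.01 m and z of heatsink in the frame of fixture between 0.009 and 0.018 m and angle between the x axis of heatsink and the x axis of fixture, either way round below 0.07 rad and angle between heatsink's own z axis and vertical below 0.07 rad and linear speed of heatsink below 0.01 m/s and contact force between the fingers and heatsink above 3 N), for 0.5 s.
At the end, for the whole second after the job is handed in: Both offcuts at rest in the tray, untouched. Heat sink down on the base plate (within 5 mm), upright and square to the stop (0.07 rad), flange centred on it within 10 mm, and the fingers keep it pressed still against the stop with 6 to 14 N (plate in 7.5 to 17.5 mm) through the last second (all of step 1 and all of step 2); the arm keeps its last pose, push and grip.
It fails at once if the stop plate is driven to the end of its travel (more than 23 of 25 mm) (value of joint stop above 0.023 m).
It fails at once if a bystander is moved by more than 30 mm (distance of any of pliers, spool, screwdriver, flux_bottle, enclosure, spare_extrusion, toroid from where it was at the start of the episode above 0.03 m).
It also fails if it takes over 72 s, if anything falls off the work surface, if the arm or the gripper's body presses on something with over 40 N, if the wrist force passes 120 N, or if a joint passes its speed limit or range.

## Working session

There is one attempt and no reset: what is moved stays moved. The work goes in short steps, each a Python script; the robot and the scene stay as the last script left them, time stands still between calls to the robot, and variables do not carry over. Pictures are saved under pics/ and viewed, and the job is handed in when it is done.

```bash
ls; mkdir -p pics
python3 - <<'E'
from station import manip
import numpy as np,cv2
for n in("top","side"):
    f=manip.grab_frame(n); np.savez(f"pics/{n}0.npz",**f)
    cv2.imwrite(f"pics/{n}0.png",f["image"][:,:,::-1]); print(n,f["K"].round(1).tolist(),f["R"].round(3).tolist(),f["t"].round(3).tolist(),(f["depth"]>0).mean())
print(manip.read_time_s(),manip.read_tcp_rot(),manip.read_width())
E
```

```text
pics
top [[370.8, 0.0, 319.7], [0.0, 370.8, 201.1], [0.0, 0.0, 1.0]] [[0.005, -1.0, 0.007], [-0.977, -0.007, -0.212], [0.212, -0.006, -0.977]] [0.007, 0.538, 1.311] 0.995859375
side [[452.8, 0.0, 322.5], [0.0, 452.8, 194.6], [0.0, 0.0, 1.0]] [[0.79, -0.614, -0.003], [-0.466, -0.596, -0.654], [0.4, 0.518, -0.756]] [-0.395, 0.294, 1.209] 0.99594140625
0.1 [ 0.69689315  0.11871249  0.69707507 -0.11972316] 0.0852330956084982
```

View pics/top0.png

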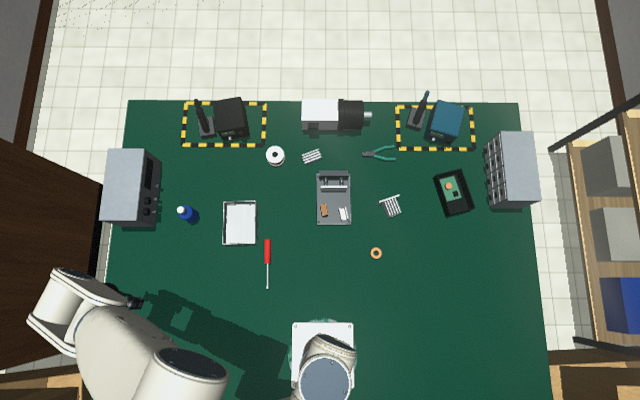

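View pics/side0.png

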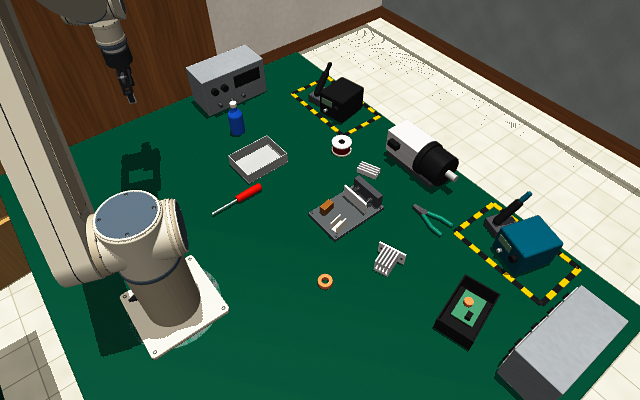

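The top view shows the tray at (240,222), the fixture at (334,198) with the brown bar at (324,211) and the white channel at (343,213), and the heat sink at (390,204). I'll zoom in and deproject the depth.

```bash
cat > h.py <<'E'
import numpy as np,cv2
def cloud(f):
    K,R,t,d=f["K"],f["R"],f["t"],f["depth"].astype(float)
    v,u=np.mgrid[:d.shape[0],:d.shape[1]]
    c=np.stack([(u-K[0,2])/K[0,0]*d,(v-K[1,2])/K[1,1]*d,d],-1)
    return (c-t)@R
def px(f,X):
    c=f["R"]@np.asarray(X)+f["t"]; p=f["K"]@c; return p[:2]/p[2]
def ray(f,uv,z):
    K,R,t=f["K"],f["R"],f["t"]
    d=R.T@np.linalg.inv(K)@np.array([uv[0],uv[1],1.]); o=-R.T@t
    return o+d*(z-o[2])/d[2]
def rect(P):
    r=cv2.minAreaRect(np.asarray(P[:,:2]*1000,np.float32)); return np.round(cv2.boxPoints(r),1).tolist(),np.round(r[0],1),np.round(r[1],1),r[2]
E
python3 - <<'E'
from h import *
for n,(x0,y0,x1,y1) in dict(top=(210,140,410,265),side=(220,120,420,290)).items():
    f=dict(np.load(f"pics/{n}0.npz")); P=cloud(f)
    cv2.imwrite(f"pics/z_{n}.png",cv2.resize(f["image"][y0:y1,x0:x1,::-1],None,fx=4 if n=="top" else 3.5,fy=4 if n=="top" else 3.5,interpolation=cv2.INTER_CUBIC))
    hsv=cv2.cvtColor(f["image"],cv2.COLOR_RGB2HSV)
    x,y,z=P[...,0],P[...,1],P[...,2]
    print(n,"bench z",np.median(z[(abs(x-.5)<.03)&(abs(y-.1)<.02)]))
    ch=(x>.3)&(x<.9)&(abs(y)<.4)
    objs=(ch&(z>.006)).astype(np.uint8)
    k,l,s,c=cv2.connectedComponentsWithStats(objs)
    for i in range(1,k):
        if s[i,4]>40:
            Q=P[l==i]; print(i,s[i],Q.min(0).round(3),Q.max(0).round(3))
E
```

```text
top bench z 2.9384858200127564e-06
1 [ 301  103   71   29 1684] [ 0.813 -0.186  0.006] [0.9   0.086 0.125]
2 [216 105  33  37 966] [0.786 0.292 0.006] [0.9   0.4   0.103]
3 [406 106  19  25 288] [ 0.841 -0.4    0.006] [ 0.9   -0.332  0.103]
81 [362 145  34  16 208] [ 0.714 -0.285  0.006] [ 0.776 -0.155  0.02 ]
83 [266 146  19  21 281] [0.688 0.151 0.006] [0.767 0.218 0.048]
94 [301 149  21  16 172] [0.696 0.006 0.006] [0.756 0.084 0.03 ]
173 [ 316  170   36   55 1778] [ 0.459 -0.11   0.006] [0.674 0.025 0.067]
259 [377 195  24  23 291] [ 0.486 -0.297  0.006] [ 0.575 -0.208  0.057]
271 [222 201  35  45 387] [0.378 0.244 0.006] [0.541 0.377 0.048]
450 [263 239   8  28 178] [0.302 0.191 0.006] [0.402 0.221 0.033]
487 [370 248  12  11  86] [ 0.334 -0.219  0.007] [ 0.371 -0.177  0.024]
side bench z 0.0015425934843977431
1 [ 320   81   37   42 1102] [0.788 0.292 0.006] [0.9   0.4   0.103]
25 [ 386  123   72   64 2504] [ 0.817 -0.186  0.006] [0.9   0.087 0.125]
49 [331 133  21  24 339] [0.69  0.149 0.006] [0.8   0.235 0.047]
54 [ 228  135   60   48 1039] [0.38  0.244 0.006] [0.547 0.376 0.049]
169 [356 160  25  19 255] [0.699 0.005 0.006] [0.763 0.102 0.029]
229 [ 308  175   76   66 2495] [ 0.461 -0.108  0.006] [0.699 0.051 0.069]
254 [233 183  29  20 229] [0.301 0.19  0.006] [0.406 0.229 0.032]
369 [412 204  41  32 349] [ 0.716 -0.285  0.006] [ 0.79  -0.154  0.022]
372 [484 205  30  32 444] [ 0.817 -0.399  0.006] [ 0.9   -0.32   0.099]
498 [374 241  32  35 623] [ 0.49  -0.288  0.006] [ 0.588 -0.207  0.053]
586 [318 274  15  16 160] [ 0.336 -0.217  0.006] [ 0.376 -0.175  0.022]
```

```bash
ls pics
```

```text
side0.npz
side0.png
top0.npz
top0.png
z_side.png
z_top.png
```

View pics/z_top.png

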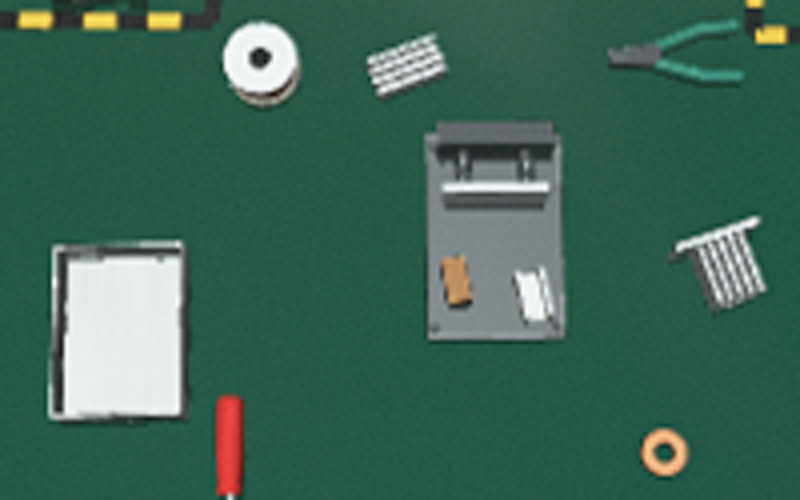

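View pics/z_side.png

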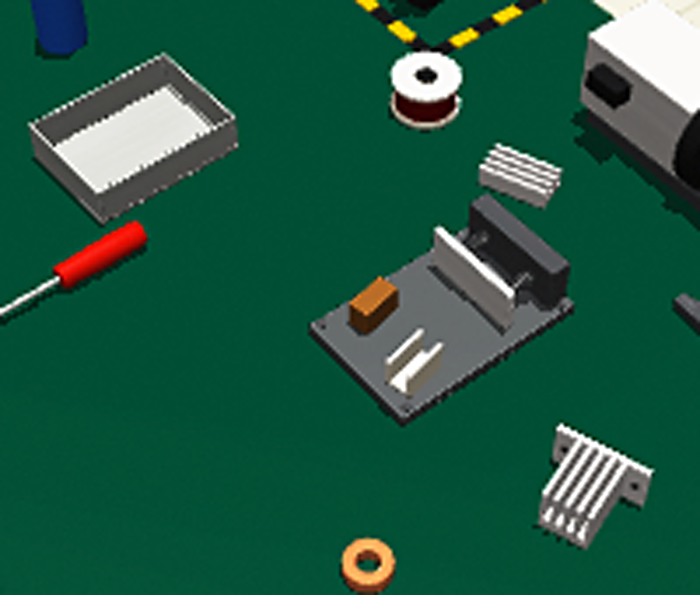

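The zooms show the bar to the left and the channel to the right on the plate, and the heat sink turned about 20°, with its flange facing away from the robot. Next I'll measure them.

Run:
```python
from h import *
for n in("top","side"):
    f=dict(np.load(f"pics/{n}0.npz")); P=cloud(f); x,y,z=P[...,0],P[...,1],P[...,2]
    hsv=cv2.cvtColor(f["image"],cv2.COLOR_RGB2HSV); H,S,V=[hsv[...,i] for i in range(3)]
    fx=(x>.45)&(x<.69)&(y>-.13)&(y<.05)
    print(n)
    print(" plate",rect(P[fx&(z>.008)&(z<.016)]),np.median(z[fx&(z>.008)&(z<.016)]))
    print(" stop top",rect(P[fx&(z>.054)&(x<.645)&(x>.57)]))
    print(" block top",rect(P[fx&(z>.056)&(x>.645)]))
    br=fx&(x<.58)&(z>.034)&(S>100)
    print(" bar top",rect(P[br]),br.sum(),np.median(z[br]))
    wh=fx&(x<.58)&(S<70)&(z>.018)&(y<-.03)
    print(" chan",rect(P[wh]),wh.sum(),P[wh][:,2].max())
    hs=(x>.47)&(x<.6)&(y<-.19)&(y>-.32)&(z>.04)
    print(" hs",rect(P[hs]),hs.sum(), np.percentile(P[hs][:,2],[50,90]))
    hb=hs&(z<.05)
    tr=(x>.36)&(x<.56)&(y<.40)&(y>.23)&(z>.034)
    print(" tray rim",rect(P[tr]))
```

```text
top
 plate ([[458.8999938964844, 23.600000381469727], [459.79998779296875, -123.9000015258789], [656.7000122070312, -122.80000305175781], [655.9000244140625, 24.700000762939453]], array([557.8, -49.6]), array([197. , 147.5]), 0.32092052698135376) 0.012058042581415003
 stop top ([[586.0999755859375, 13.199999809265137], [586.2000122070312, -91.9000015258789], [645.0, -91.80000305175781], [644.9000244140625, 13.199999809265137]], array([615.5, -39.3]), array([ 58.8, 105. ]), 0.0453745499253273)
 block top ([[645.0, -91.80000305175781], [654.4000244140625, -91.80000305175781], [654.5999755859375, 13.300000190734863], [645.2000122070312, 13.300000190734863]], array([649.8, -39.3]), array([105.1,   9.4]), 89.87552642822266)
 bar top ([[486.3999938964844, 0.5], [490.29998779296875, -18.299999237060547], [529.2999877929688, -10.199999809265137], [525.4000244140625, 8.600000381469727]], array([507.8,  -4.8]), array([39.9, 19.1]), 11.718796730041504) 57 0.04073107779251817
 chan ([[457.29998779296875, -95.80000305175781], [567.7000122070312, -109.0999984741211], [575.5, -45.400001525878906], 
[... 1506 characters left out ...]
669056042154
 chan ([[462.79998779296875, -51.5], [471.6000061035156, -117.30000305175781], [582.5999755859375, -102.30000305175781], [573.7999877929688, -36.5]], array([522.7, -76.9]), array([112. ,  66.3]), 7.692872047424316) 170 0.047521108299637606
 hs ([[482.20001220703125, -227.1999969482422], [505.8999938964844, -304.29998779296875], [574.0, -283.29998779296875], [550.2999877929688, -206.1999969482422]], array([ 528.1, -255.3]), array([71.3, 80.7]), 17.11024284362793) 280 [0.04671648 0.04991647]
 tray rim ([[379.5, 371.0], [385.20001220703125, 242.3000030517578], [548.7000122070312, 249.5], [543.0, 378.29998779296875]], array([464.1, 310.3]), array([163.6, 128.9]), 2.5351650714874268)
```

Run:
```python
from h import *
a=[]
for n,(x0,y0,x1,y1) in dict(top=(316,198,356,228),side=(308,200,348,230)).items():
    f=dict(np.load(f"pics/{n}0.npz")); a.append(cv2.resize(f["image"][y0:y1,x0:x1,::-1],None,fx=10,fy=10,interpolation=cv2.INTER_CUBIC))
for n,(x0,y0,x1,y1) in dict(top=(372,190,412,220),side=(370,238,410,278)).items():
    f=dict(np.load(f"pics/{n}0.npz")); im=f["image"][y0:y0+30,x0:x1,::-1] if n=="top" else f["image"][240:270,x0:x1,::-1]; a.append(cv2.resize(im,None,fx=10,fy=10,interpolation=cv2.INTER_CUBIC))
cv2.imwrite("pics/z4.png",np.vstack([np.hstack(a[:2]),np.hstack(a[2:])]))
f=dict(np.load("pics/top0.npz"))
hsv=cv2.cvtColor(f["image"],cv2.COLOR_RGB2HSV);S=hsv[...,1]
L=[];Rr=[]
for v in range(185,222):
    r=np.where((S[v,300:370]<100)|((hsv[v,300:370,0]<25)))[0]+300
    L.append(ray(f,(r.min()-.5,v),.012)[:2]);Rr.append(ray(f,(r.max()+.5,v),.012)[:2])
for e in(L,Rr):
    e=np.array(e);p=np.polyfit(e[:,0],e[:,1],1);print("edge slope",p[0],"y at .56",np.polyval(p,.56),"resid",np.std(e[:,1]-np.polyval(p,e[:,0])))
col=[np.where(S[200:240,u]<100)[0].max()+200.5 for u in range(322,348)]
print("near edge",[ray(f,(u,c),.012)[:2].round(4).tolist() for u,c in list(zip(range(322,348),col))[::6]])
```

```text
edge slope 0.03262047377470027 y at .56 0.02368117070720804 resid 0.0014016118783951991
edge slope 0.019983755606706795 y at .56 -0.10867386175815796 resid 0.0011653774156366314
near edge [[0.4577, 0.0006], [0.4578, -0.022], [0.458, -0.0446], [0.4581, -0.0672], [0.4583, -0.0898]]
```

View pics/z4.png

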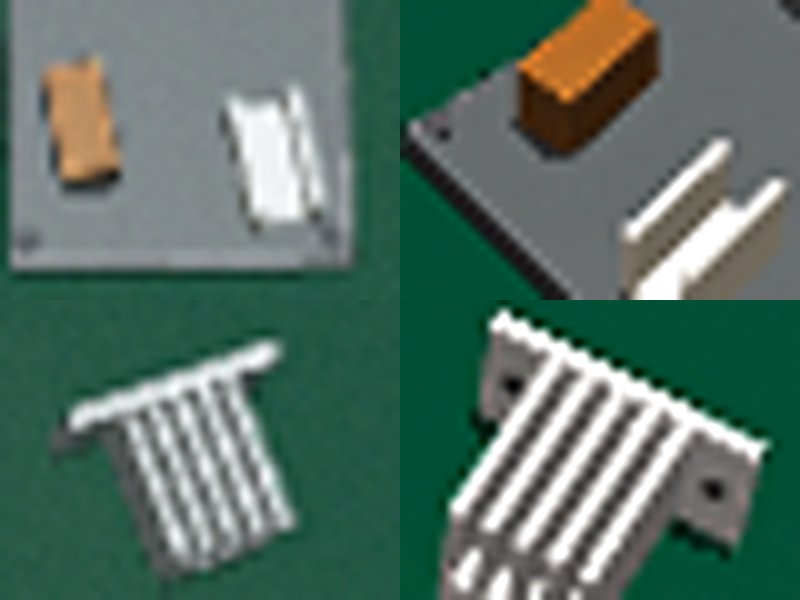

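Run:
```python
from h import *
F={n:dict(np.load(f"pics/{n}0.npz")) for n in("top","side")}
def R(n,o,p,z): return (ray(F[n],[(p[0]+.5)/10-.5+o[0],(p[1]+.5)/10-.5+o[1]],z)[:2]*1000).round(1)
T=(316,198);Sd=(308,200);HT=(372,190);HS=(370,240)
def show(t,l):
    print(t,[x.tolist() for x in l],"mean",np.mean(l,0).round(1))
b=[R("top",T,p,.04) for p in[(42,68),(98,60),(120,170),(65,182)]];show("bar top",b)
b=[R("side",Sd,p,.04) for p in[(120,68),(175,102),(258,32),(200,-5)]];show("bar side",b)
b=[R("top",T,p,.042) for p in[(226,100),(255,224),(322,205),(297,85)]];show("ch top outer",b)
b=[R("side",Sd,p,.042) for p in[(225,235),(317,140)]];show("ch side leftwall",b)
b=[R("side",Sd,p,.042) for p in[(385,180)]];show("ch side right far",b)
b=[R("top",HT,p,.046) for p in[(68,125),(70,108),(275,42),(282,58)]];show("flange top",b)
b=[R("top",HT,p,.046) for p in[(185,260),(297,222)]];show("rear top",b)
b=[R("side",HS,p,.046) for p in[(95,25),(365,145)]];show("flange side",b)
b=[R("side",HS,p,.046) for p in[(100,10),(368,135)]];show("flange front side",b)
b=[R("side",HS,p,.046) for p in[(52,205),(190,282)]];show("rear side",b)
# subpixel fixture edges
f=F["top"];S=cv2.GaussianBlur(cv2.cvtColor(f["image"],cv2.COLOR_RGB2HSV)[...,1].astype(np.float32),(0,0),1.2)
def cross(a,i0,th=90):
    i=i0
    return i
for nm,us in(("left",range(310,324)),("right",range(345,360))):
    e=[]
    for v in range(178,222):
        a=S[v,us[0]:us[-1]+1]; g=np.abs(np.gradient(a)); c=(g*np.arange(len(g))).sum()/g.sum()+us[0]
        k=np.where(np.diff(np.sign(a-85)))[0]
        if len(k)==1: k=k[0]; c=us[0]+k+(85-a[k])/(a[k+1]-a[k]); e.append(ray(f,(c,v),.012)[:2])
    e=np.array(e);p=np.polyfit(e[:,0],e[:,1],1);r=e[:,1]-np.polyval(p,e[:,0]);print(nm,len(e),p[0],np.polyval(p,.56),r.std())
e=[]
for u in range(321,348):
    a=S[215:235,u];k=np.where(np.diff(np.sign(a-85)))[0]
    if len(k)==1:k=k[0];e.append(ray(f,(u,215+k+(85-a[k])/(a[k+1]-a[k])),.012)[:2])
e=np.array(e);p=np.polyfit(e[:,1],e[:,0],1);print("near",len(e),p[0],np.polyval(p,-.042))
```

```text
bar top [[529.3, 9.7], [532.5, -11.2], [490.8, -19.5], [486.2, 0.9]] mean [509.7  -5. ]
bar side [[492.5, 3.7], [497.5, -17.1], [534.5, -11.1], [529.7, 11.5]] mean [513.6  -3.2]
ch top outer [[517.2, -58.9], [470.5, -69.4], [477.8, -94.2], [523.1, -85.4]] mean [497.2 -77. ]
ch side leftwall [[477.0, -67.1], [521.0, -56.1]] mean [499.  -61.6]
ch side right far [[527.3, -80.3]] mean [527.3 -80.3]
flange top [[538.3, -208.6], [544.8, -209.5], [570.7, -287.1], [564.5, -289.5]] mean [ 554.6 -248.7]
rear top [[487.6, -250.5], [502.1, -292.5]] mean [ 494.8 -271.5]
flange side [[542.5, -207.7], [574.1, -283.7]] mean [ 558.3 -245.7]
flange front side [[547.1, -204.8], [577.1, -281.8]] mean [ 562.1 -243.3]
rear side [[492.5, -244.8], [505.5, -286.0]] mean [ 499.  -265.4]
left 34 0.021592058037154097 0.023085506561517047 0.00031126084428577524
right 44 0.011333152346481109 -0.10804655053745292 0.00044631728016225803
near 26 -0.01156912899443788 0.45827068305943514
```

```bash
cat >> h.py <<'E'
from scipy.spatial.transform import Rotation as Ro
from station import manip
def q(th):
    c,s=np.cos(th),np.sin(th)
    m=np.array([[0,-s,c],[0,c,s],[-1,0,0]]); x=Ro.from_matrix(m).as_quat(); return [x[3],x[0],x[1],x[2]]
def snap(n,name,box=None,k=1):
    f=manip.grab_frame(n); np.savez(f"pics/{name}.npz",**f); im=f["image"][:,:,::-1]
    if box: x0,y0,x1,y1=box; im=cv2.resize(im[y0:y1,x0:x1],None,fx=k,fy=k,interpolation=cv2.INTER_CUBIC)
    cv2.imwrite(f"pics/{name}.png",im); return f
def st(t=""): print(t,round(manip.read_time_s(),2),np.round(manip.read_tool_pos(),4),"F",np.round(manip.read_force(),2),"w",round(manip.read_width(),4))
E
python3 - <<'E'
from h import *
for p,th in(((.5116,-.0041,.15),.21),((.5116,-.0041,.015),.21),((.425,.309,.012),.03),((.499,-.0755,.015),.22),((.528,-.257,.003),.34),((.52,-.041,.015),.0145)):
    for d in(0,np.pi): 
        j=manip.inverse_kinematics(p,q(th+d)); print(p,d>0,None if j is None else np.round(j,2))
manip.set_gripper(.05,30)
manip.movep((.5116,-.0041,.12),q(.21)); st("over bar")
manip.movel((.5116,-.0041,.05),.2); st()
snap("side","bar_a",(280,120,420,225),5)
E
```

```text
(0.5116, -0.0041, 0.15) False [-0.03  0.38  1.94 -0.    0.83 -1.81]
(0.5116, -0.0041, 0.15) True [-0.03  0.38  1.94 -0.    0.83  1.33]
(0.5116, -0.0041, 0.015) False [-0.03  0.62  1.98 -0.    0.54 -1.81]
(0.5116, -0.0041, 0.015) True [-0.03  0.62  1.98 -0.    0.54  1.33]
(0.425, 0.309, 0.012) False [ 0.61  0.64  1.95 -0.    0.56 -0.99]
(0.425, 0.309, 0.012) True [ 0.61  0.64  1.95 -0.    0.56  2.15]
(0.499, -0.0755, 0.015) False [-0.17  0.61  1.99 -0.    0.53 -1.96]
(0.499, -0.0755, 0.015) True [-0.17  0.61  1.99 -0.    0.53  1.18]
(0.528, -0.257, 0.003) False [-0.47  0.7   1.81 -0.    0.63 -2.38]
(0.528, -0.257, 0.003) True [-0.47  0.7   1.81 -0.    0.63  0.76]
(0.52, -0.041, 0.015) False [-0.1   0.63  1.96 -0.    0.56 -1.69]
(0.52, -0.041, 0.015) True [-0.1   0.63  1.96 -0.    0.56  1.45]
over bar 2.94 [ 0.5118 -0.0035  0.1201] F [ 0.67  0.03 -0.96] w 0.05
 3.44 [ 0.5116 -0.0037  0.05  ] F [ 1.54 -0.4   0.45] w 0.0499
```

View pics/bar_a.png

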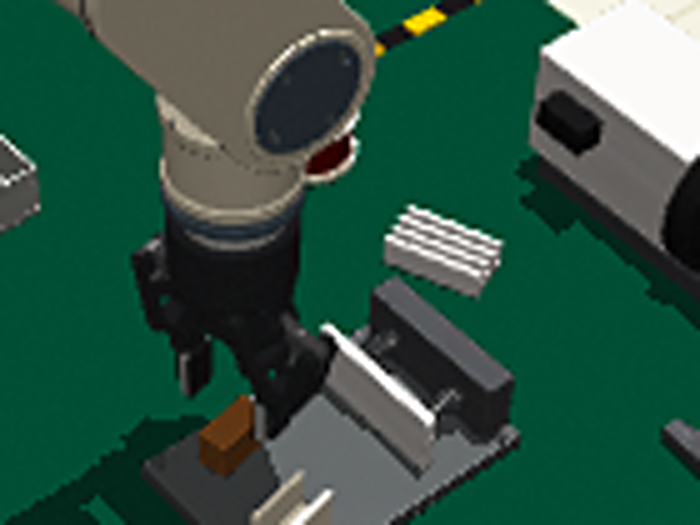

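The fingers straddle the brown bar (228,430): left tip at (190,390), right tip at (265,430). Grasp now.

Run:
```python
from h import *
manip.movel((.5116,-.0041,.015),.15); st("down")
manip.set_gripper(.0,30); st("grip")
manip.movel((.5116,-.0041,.12),.25); st("up")
manip.movep((.425,.309,.12),q(.03)); st("over tray")
snap("side","bar_b",(200,60,340,180),5)
```

```text
down 3.88 [ 0.5118 -0.0041  0.0155] F [-0.    0.11  0.14] w 0.0504
grip 4.23 [ 0.5124 -0.0041  0.0161] F [-0.31  0.61  7.03] w 0.0211
up 4.8 [ 0.5116 -0.0041  0.1206] F [-0.11 -0.5  -0.61] w 0.0218
over tray 6.03 [0.425  0.3082 0.1193] F [-0.01 -0.7  -0.47] w 0.0213
```

View pics/bar_b.png

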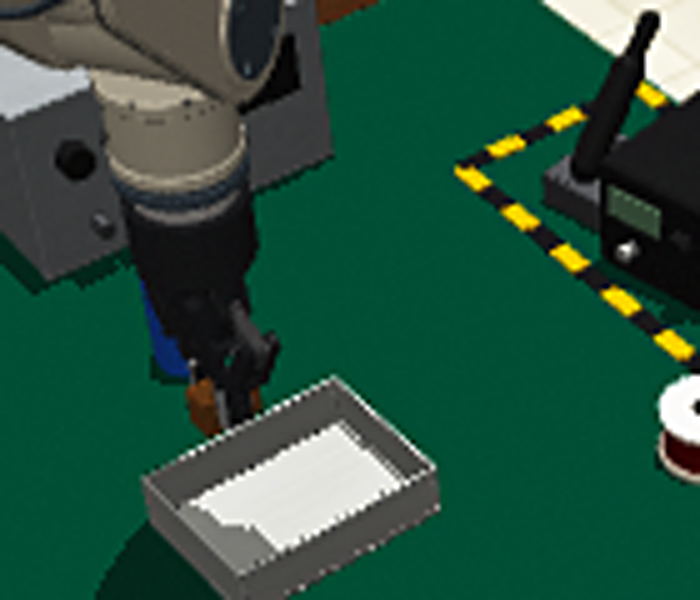

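The bar is held at (210,405) over the near end of the tray. I'll release it in the tray and then pick up the channel.

Run:
```python
from h import *
manip.movel((.425,.309,.016),.2); st("low")
manip.set_gripper(.045,30); st("rel")
manip.movel((.425,.309,.12),.25)
manip.movep((.499,-.0755,.12),q(.22))
manip.movel((.499,-.0755,.05),.25); st("over ch")
snap("side","ch_a",(220,120,370,240),5)
```

```text
low 6.75 [0.4256 0.3088 0.0164] F [ 0.81 -0.08  0.11] w 0.0215
rel 7.1 [0.4254 0.3094 0.0168] F [-0.13 -0.74  0.76] w 0.0448
over ch 9.56 [ 0.4987 -0.0747  0.0497] F [ 0.92 -0.6   0.09] w 0.0454
```

View pics/ch_a.png

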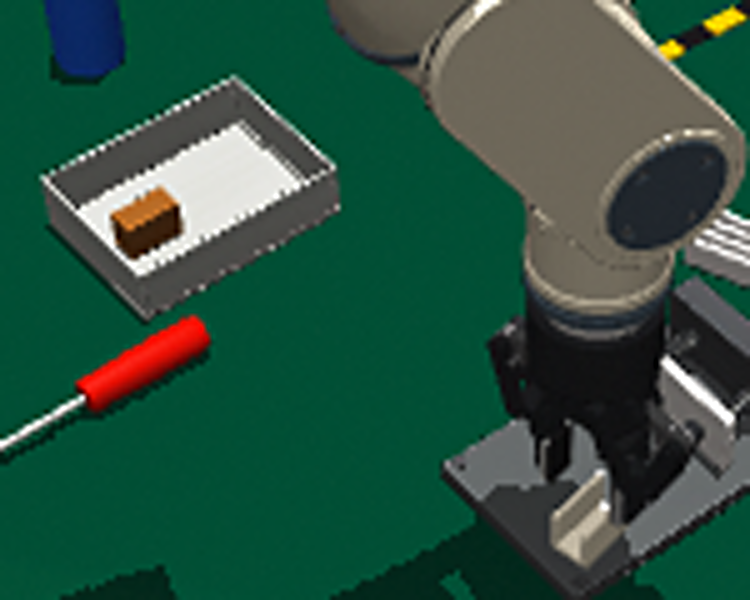

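The bar lies in the tray at (147,222). The fingers straddle the channel at (585,530).

Run:
```python
from h import *
manip.movel((.499,-.0755,.0185),.12); st("down")
manip.set_gripper(.0,20); st("grip")
manip.movel((.499,-.0755,.12),.25); st("up")
manip.movep((.50,.309,.12),q(.03)); st("over tray")
snap("side","ch_b",(200,60,350,180),5)
```

```text
down 10.02 [ 0.4993 -0.0755  0.0191] F [-0.02 -0.42  0.74] w 0.0448
grip 10.31 [ 0.4998 -0.0756  0.0195] F [-1.03  0.42  7.49] w 0.0255
up 10.87 [ 0.4991 -0.0756  0.1207] F [-0.56  0.62 -0.07] w 0.0255
over tray 12.3 [0.5    0.308  0.1194] F [0.48 0.05 1.06] w 0.0255
```

View pics/ch_b.png

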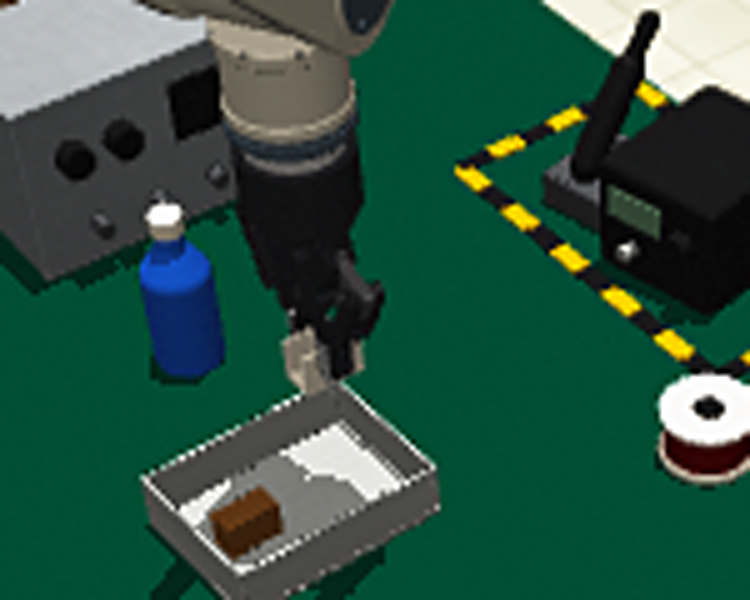

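The channel is held at (320,365) above the tray's far half, clear of the bar.

Run:
```python
from h import *
manip.movel((.50,.309,.019),.2); st("low")
manip.set_gripper(.045,30); st("rel")
manip.movel((.50,.309,.14),.25)
manip.set_gripper(.07)
manip.movep((.528,-.257,.14),q(.34))
snap("side","hs_a0",(220,100,420,250),4)
manip.movel((.528,-.257,.065),.25); st("over hs")
snap("side","hs_a",(300,160,440,280),5)
```

```text
low 13.01 [0.5006 0.3088 0.0195] F [0.63 0.41 0.82] w 0.0254
rel 13.33 [0.5006 0.3094 0.02  ] F [-0.99 -0.35 -0.61] w 0.0448
over hs 16.88 [ 0.528  -0.2564  0.0648] F [ 0.31 -0.16  0.84] w 0.0699
```

View pics/hs_a0.png

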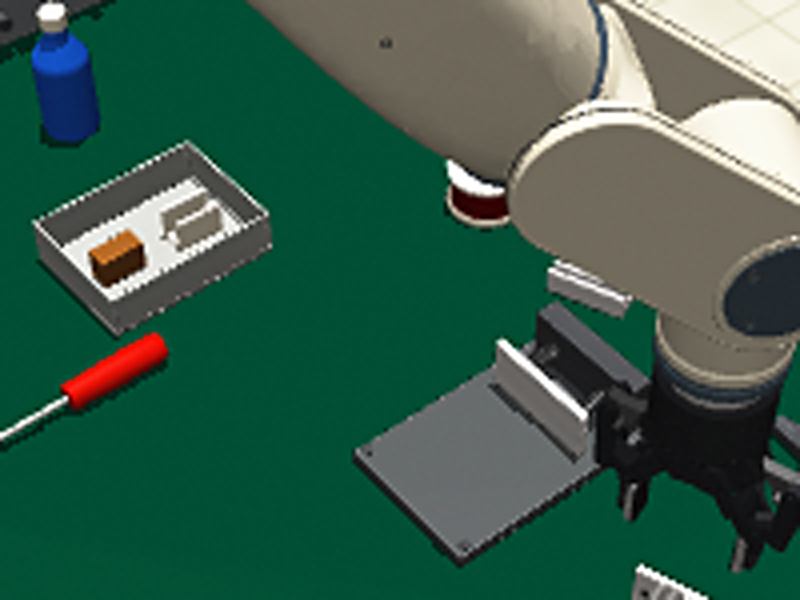

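View pics/hs_a.png

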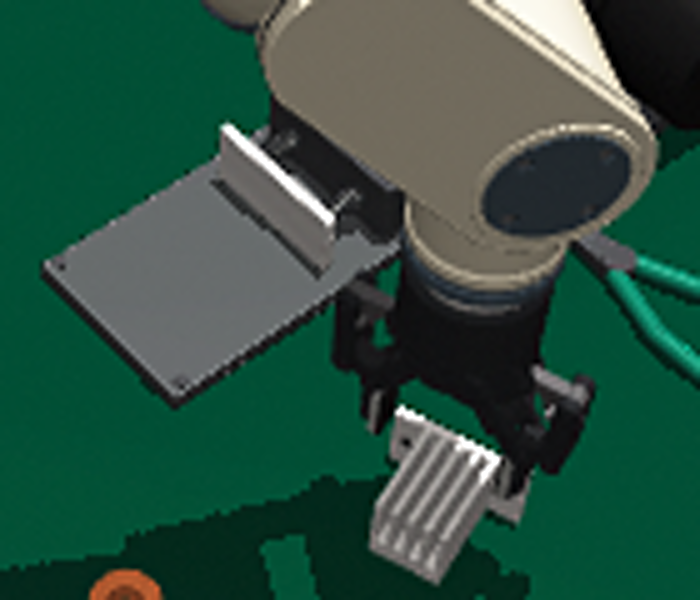

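Run:
```python
from h import *
f=dict(np.load("pics/hs_a.npz")); c,s=np.cos(.34),np.sin(.34)
for n,l in dict(Ltip=(0,35,.072),Rtip=(0,-35,.072)).items():
    X=(.528+c*l[0]/1e3-s*l[1]/1e3,-.2564+s*l[0]/1e3+c*l[1]/1e3,l[2]); p=px(f,X); print(n,(p-[300,160])*5+2)
o=np.array([.5307,-.2561])
for n,l in dict(FL=(31,42,.046),FR=(31,-42,.046),BL=(-35,22,.046),BR=(-35,-22,.046)).items():
    p=px(f,(o[0]+c*l[0]/1e3-s*l[1]/1e3,o[1]+s*l[0]/1e3+c*l[1]/1e3,l[2]));print(n,(p-[300,160])*5+2)
```

```text
Ltip [385.67740275 427.73735035]
Rtip [500.58658961 485.67512063]
FL [399.83210171 407.38923552]
FR [534.16646282 474.4676809 ]
BL [375.54734032 507.07433468]
BR [447.27683127 544.3175666 ]
```

The predicted fingertip and flange pixels match the picture to within about 1.5 camera pixels. Both offcuts lie in the tray, the bar at (117,258) and the channel at (192,222). Grasp the heat sink.

Run:
```python
from h import *
manip.movel((.528,-.257,.007),.12); st("down")
manip.set_gripper(.0,60); st("grip")
manip.movel((.528,-.257,.09),.2); st("up")
manip.movep((.505,-.041,.09),q(.0145)); st("over plate")
print(manip.read_joint_positions())
snap("side","hs_b",(280,120,420,230),5)
snap("top","hs_bt",(290,150,390,230),8)
```

```text
down 17.56 [ 0.5284 -0.2572  0.0075] F [-1.06 -0.49  1.01] w 0.07
grip 17.91 [ 0.5287 -0.2574  0.0081] F [-0.8   0.07  5.78] w 0.0433
up 18.48 [ 0.5275 -0.2567  0.0896] F [-0.14 -0.98 -3.17] w 0.0437
over plate 19.35 [ 0.505  -0.0414  0.0893] F [-0.12  0.7  -3.06] w 0.0434
[-1.05093150e-01  4.74635478e-01  1.97559071e+00 -3.68346823e-04
  6.92178613e-01 -1.69117410e+00]
```

View pics/hs_b.png

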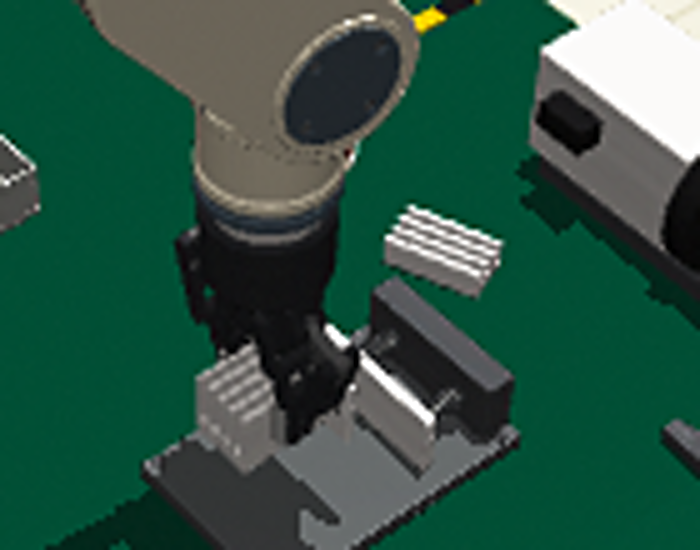

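View pics/hs_bt.png

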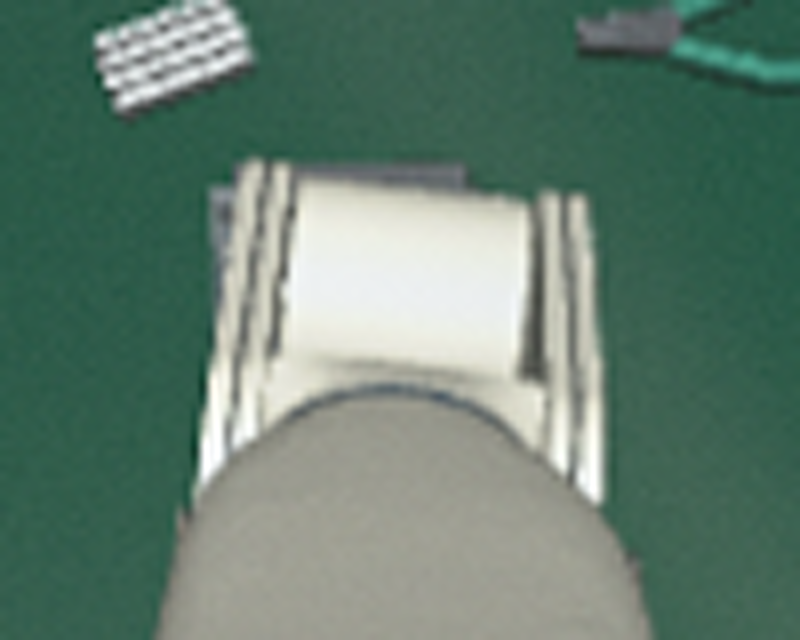

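The heat sink is held with its flange towards the stop (body at (240,410)), and the plate is clear. Next I'll lower it with force checks.

Run:
```python
from h import *
manip.movel((.53,-.041,.05),.15)
manip.movel((.53,-.041,.025),.08); manip.sleep(.2); st("hi")
z=.025
for i in range(12):
    z-=.001; manip.movel((.53,-.041,z),.03); F=np.mean([manip.read_force() for _ in range(5)],0); print(round(z,4),F.round(2),manip.read_tool_pos()[2].round(4))
    if F[2]>-1: break
st()
snap("side","hs_c",(280,120,420,230),5)
```

```text
hi 20.58 [ 0.5303 -0.041   0.0253] F [-0.01 -0.52 -3.37] w 0.0432
0.024 [-0.52  0.21 -2.35] 0.0241
0.023 [ 0.07  0.58 -2.42] 0.0229
0.022 [ 0.22  0.86 -2.44] 0.0219
0.021 [-0.54  0.41 -2.72] 0.0209
0.02 [-0.1   0.01 -0.22] 0.0201
 21.83 [ 0.5302 -0.041   0.0201] F [-0.1   0.01 -0.22] w 0.0438
```

View pics/hs_c.png

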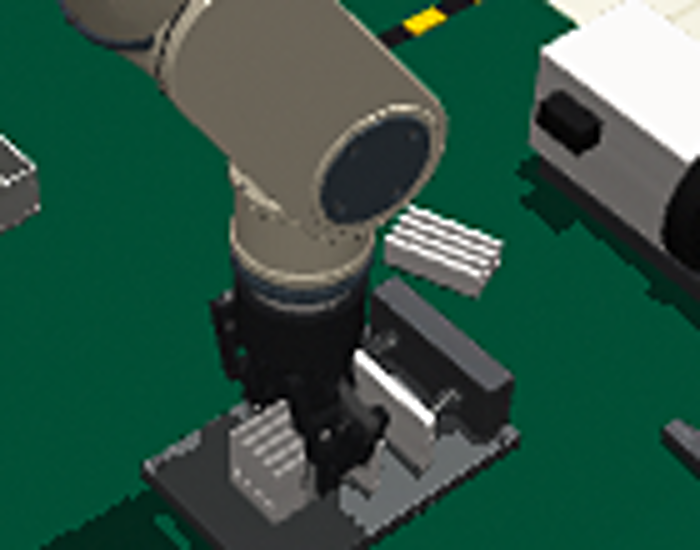

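Run:
```python
from h import *
f=dict(np.load("pics/hs_c.npz"))
im=f["image"][165:235,300:380,::-1]; cv2.imwrite("pics/hs_c2.png",cv2.resize(im,None,fx=8.5,fy=8.5,interpolation=cv2.INTER_CUBIC))
```

```text
(no output)
```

View pics/hs_c2.png

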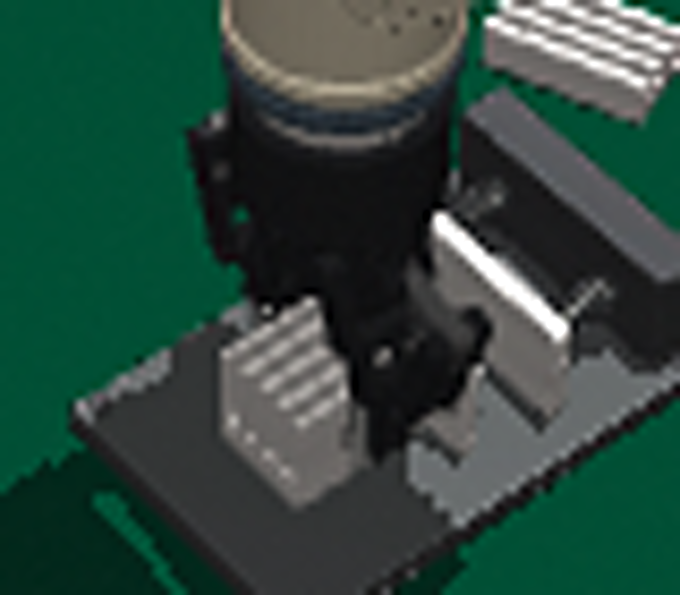

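Run:
```python
from h import *
f=dict(np.load("pics/hs_c.npz"))
for n,p,z in[("bodyRL top",(222,352),.058),("bodyRL bot",(222,428),.012),("bodyRR bot",(297,507),.012),("flR bot",(458,460),.012),("flR top",(482,366),.058),("plate NL",(75,405),.012),("plate near",(235,580),.012),("plate Redge",(500,500),.012),("plate Redge2",(380,580),.012),("stopL top",(434,222),.060),("stopR top",(562,341),.060),("stopR bot",(548,428),.014)]:
    print(n,(ray(f,[(p[0]+.5)/8.5-.5+300,(p[1]+.5)/8.5-.5+165],z)[:2]*1000).round(1))
```

```text
bodyRL top [498.9 -18.3]
bodyRL bot [500.4 -16.5]
bodyRR bot [499.3 -61. ]
flR bot [558.1 -80.2]
flR top [566.8 -79.4]
plate NL [464.9  24.7]
plate near [462.2 -72.6]
plate Redge [ 558.2 -103.1]
plate Redge2 [ 502.2 -103.8]
stopL top [595.8 -18.9]
stopR top [595.3 -89.3]
stopR bot [592.  -90.2]
```

In this view the part and fixture centres agree within about 1 mm (part y about −39, stop about −40), they are parallel, and the gap is about 30 mm. Now I'll slide it into contact and press with force feedback.

Run:
```python
from h import *
u=np.array([np.cos(.0145),np.sin(.0145),0]); p0=np.array([.53,-.041,.020])
s=.02; manip.movel(p0+u*s,.06); manip.sleep(.15); st("pre")
b=np.mean([manip.read_force() for _ in range(8)],0); print(b.round(2))
hist=[]
while s<.055:
    s+=.0015; manip.movel(p0+u*s,.03); F=np.mean([manip.read_force() for _ in range(6)],0); hist.append((s,-F[0])); print(round(s*1e3,1),F.round(2),np.round(manip.read_tool_pos(),4))
    if F[0]<-8: break
st("end"); print(manip.read_moment())
```

```text
pre 22.52 [ 0.5501 -0.0407  0.0201] F [ 1.69  0.76 -0.3 ] w 0.0432
[ 1.69  0.76 -0.3 ]
21.5 [-2.51  0.15  4.48] [ 0.5506 -0.0407  0.0201]
23.0 [-2.72 -0.13  5.58] [ 0.5521 -0.0406  0.0201]
24.5 [-3.44 -0.39  6.72] [ 0.5538 -0.0406  0.0201]
26.0 [-2.32  0.96  6.38] [ 0.5554 -0.0406  0.0201]
27.5 [-2.71  0.44  6.22] [ 0.557  -0.0406  0.0201]
29.0 [-3.33  0.12  6.56] [ 0.5585 -0.0406  0.0201]
30.5 [-3.8  0.3  6.9] [ 0.5598 -0.0405  0.0201]
32.0 [-5.63  0.18  8.46] [ 0.5609 -0.0405  0.0201]
33.5 [-7.13  0.45  9.63] [ 0.562  -0.0405  0.0201]
35.0 [-7.48 -0.44 11.11] [ 0.5631 -0.0404  0.0201]
36.5 [-9.53 -0.39 12.63] [ 0.5641 -0.0404  0.0201]
end 25.27 [ 0.5641 -0.0404  0.0201] F [-9.53 -0.39 12.63] w 0.0434
[-0.29072675  1.0827383  -0.19474655]
```

Friction from vertical load is masking the spring force: Fz is 12 N, and I estimate the plate is in only about 5 mm. I'll unload z and then continue.

Run:
```python
from h import *
u=np.array([np.cos(.0145),np.sin(.0145),0]); p0=np.array([.53,-.041,.020])
s=.0365; z=.020
def rd(): 
    F=np.mean([manip.read_force() for _ in range(6)],0); print(round(s*1e3,1),round(z*1e3,2),F.round(2),np.round(manip.read_tool_pos(),4)); return F
def go(): manip.movel(np.r_[(p0+u*s)[:2],z],.03); manip.sleep(.1); return rd()
F=rd()
for i in range(8):
    if F[2]<3: break
    z+=.0003; F=go()
```

```text
36.5 20.0 [-9.53 -0.39 12.63] [ 0.5641 -0.0404  0.0201]
36.5 20.3 [-8.48 -0.84  9.6 ] [ 0.5642 -0.0404  0.0201]
36.5 20.6 [-6.83 -0.89  6.02] [ 0.5642 -0.0404  0.0202]
36.5 20.9 [-5.51 -0.29  3.27] [ 0.5642 -0.0404  0.0202]
36.5 21.2 [-5.41  0.46 -0.45] [ 0.5644 -0.0404  0.0203]
```

Run:
```python
from h import *
u=np.array([np.cos(.0145),np.sin(.0145),0]); p0=np.array([.53,-.041,.020])
s=.0365; z=.0212
def rd(): 
    F=np.mean([manip.read_force() for _ in range(6)],0); print(round(s*1e3,1),round(z*1e3,2),F.round(2),np.round(manip.read_tool_pos(),4)); return F
def go(): manip.movel(np.r_[(p0+u*s)[:2],z],.03); manip.sleep(.1); return rd()
F=rd()
for i in range(14):
    if F[0]<-9.7 or s>.05: break
    s+=.0012; z+=np.clip((F[2]-.0)*1e-4,-.0003,.0005)+.0001; F=go()
st()
snap("side","pr",(300,165,380,235),8.5)
snap("top","prt",(290,150,390,230),8)
```

```text
36.5 21.2 [-5.41  0.46 -0.45] [ 0.5644 -0.0404  0.0203]
37.7 21.25 [-5.57 -0.72 -1.41] [ 0.5656 -0.0404  0.0203]
38.9 21.21 [-6.06 -1.35  0.13] [ 0.5665 -0.0403  0.0202]
40.1 21.33 [-6.68  0.2  -0.2 ] [ 0.5675 -0.0403  0.0203]
41.3 21.41 [-8.03 -1.89  0.82] [ 0.5683 -0.0403  0.0203]
42.5 21.59 [-7.94 -0.54  0.5 ] [ 0.5692 -0.0403  0.0203]
43.7 21.74 [-9.27 -1.9  -0.75] [ 0.5701 -0.0403  0.0203]
44.9 21.77 [-10.3   -0.62  -0.41] [ 0.571  -0.0403  0.0204]
 29.12 [ 0.571  -0.0403  0.0204] F [-10.3   -0.62  -0.41] w 0.0437
```

View pics/pr.png

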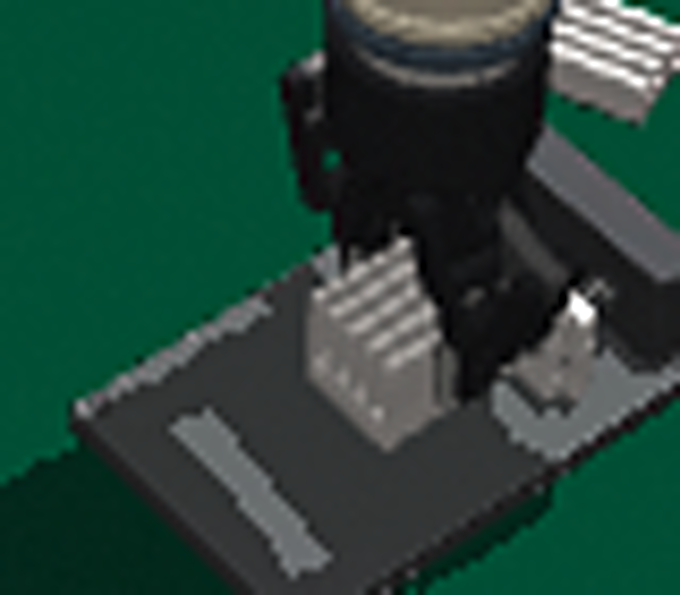

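Run:
```python
from h import *
f=dict(np.load("pics/pr.npz"))
for n,p,z in[("bodyRL top",(309,296),.058),("bodyRL bot",(310,377),.012),("bodyRR bot",(388,452),.012),("stop R top back",(597,318),.060),("stop R top front",(583,328),.060),("stopR bot",(570,412),.014)]:
    print(n,(ray(f,[(p[0]+.5)/8.5-.5+300,(p[1]+.5)/8.5-.5+165],z)[:2]*1000).round(1))
cv2.imwrite("pics/pr2.png",cv2.resize(f["image"][190:220,345:385,::-1],None,fx=18,fy=18,interpolation=cv2.INTER_CUBIC))
manip.sleep(.6); st()
```

```text
bodyRL top [539.3 -17. ]
bodyRL bot [540.4 -17.7]
bodyRR bot [540.6 -61.9]
stop R top back [612. -89.]
stop R top front [605.1 -89.4]
stopR bot [603.2 -89.5]
 29.82 [ 0.5709 -0.0403  0.0203] F [-9.53 -1.44  0.97] w 0.0433
```

View pics/pr2.png

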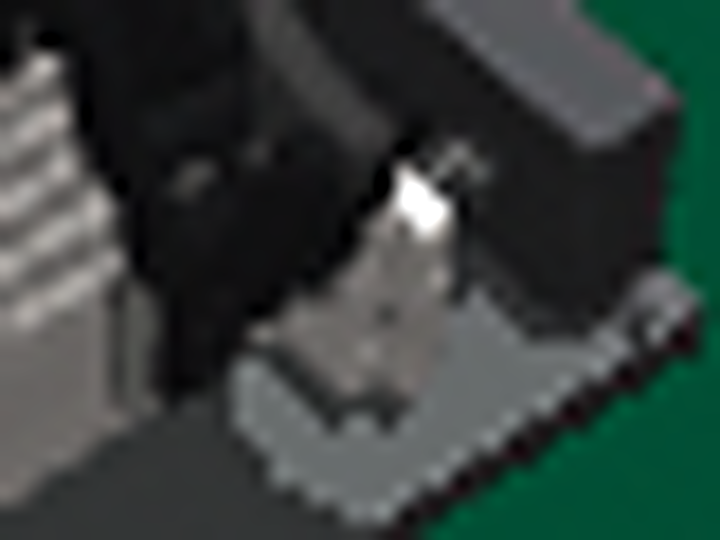

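View pics/prt.png

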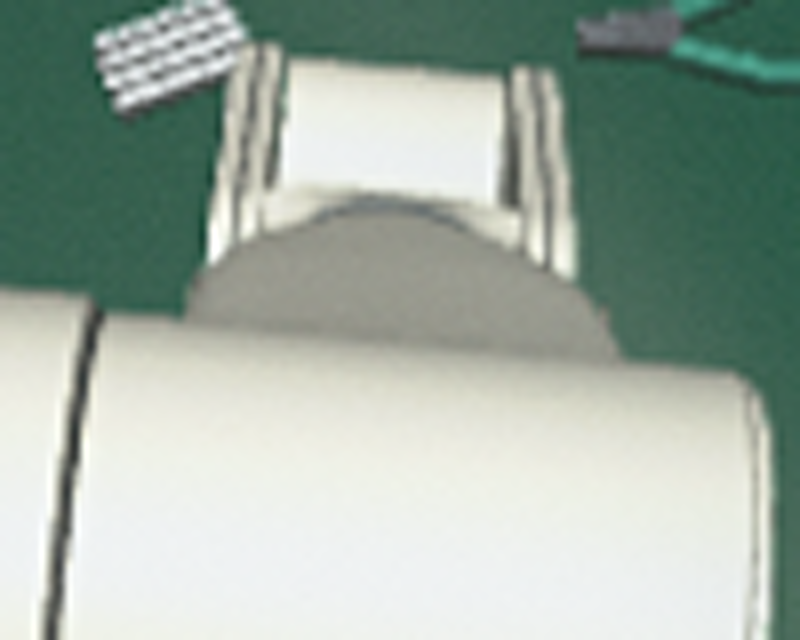

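The flange sits flush on the stop. By camera the plate is in about 10.5 mm, by TCP travel about 12 mm, and Fx is about −10 N. I'll nudge it slightly towards mid-window and check that it's steady.

Run:
```python
from h import *
u=np.array([np.cos(.0145),np.sin(.0145),0]); p0=np.array([.53,-.041,.020])
manip.movel(np.r_[(p0+u*.0461)[:2],.0219],.02)
A=[]
for _ in range(12): manip.sleep(.06); A.append(np.r_[manip.read_force(),manip.read_tool_pos()])
A=np.array(A); print(A.mean(0).round(4),A.std(0).round(4)); st()
snap("side","fin"); print(manip.read_qvel().round(4))
```

```text
[-10.3866  -1.3725   0.3127   0.5718  -0.0402   0.0204] [0.6435 0.3864 0.4467 0.     0.     0.    ]
 30.77 [ 0.5718 -0.0403  0.0204] F [-9.67 -1.29  0.87] w 0.0435
[ 0.0006  0.0003  0.0001 -0.0006 -0.0003 -0.0006]
```

View pics/fin.png

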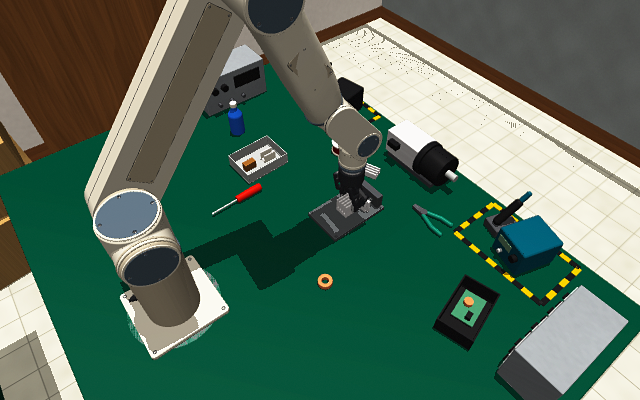

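The push holds steady at about 10.4 N. Both offcuts are in the tray at (257,160), and the visible bystanders are unmoved: bottle (236,120), screwdriver (240,198), pliers (432,220), toroid (325,281), enclosure (468,312). Handing in.

Run:
```python
from station import manip
manip.close_job()
```

```text
the job is handed in; nothing more can be done
```

Both offcuts are in the scrap tray, and the heat sink is still gripped and pressed against the stop. I handed the job in at about 31 s; no verdict is reported.

**Last checks:**
- **Push:** the reading was steady at 10.4 N (±0.6 N of noise), with almost no vertical load (about 0.3 N). A little of that is sliding friction, so the stop itself probably gets a bit less.
- **Fit:** the part is centred on the stop to about 1 mm, judged from the camera before pressing. After pressing, the flange looked flush and the part square.
- **Bystanders:** the ones the last picture shows had not moved. The spool and spare extrusion were partly hidden by the arm.

**Disagreements:**
- **Plate travel:** the camera gave about 10.5 mm and the tool's travel about 12 mm, both before a last nudge of about 0.8 mm. Both are well inside the limits.
- **Camera offset:** the two cameras differed by about 3–4 mm in absolute position, so I averaged them.
- **Vertical load:** it rose to about 13 N early in the push. I took it off before pressing to the final force.

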